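# Bar a bench pump over its compression and brake it at top dead centre

### The arm

A 6-joint arm with a two-finger parallel gripper is mounted at the origin on a cart in front of the work surface, level with it; the furniture and walls round the work are solid. World frame = base frame: x ahead of the robot, y to its left, z up, the work surface at z = 0. Lengths are in m, angles in rad, forces in N, time in s.
With the tool pointing down it reaches from about 0.3 to 0.775 m from the base axis. Payload 14.6 kg.
Tool frame: the origin (TCP) lies at the very end of the fingers, on their centre line; the grasp point (between the pads) lies 19 mm behind it (bot.pinch_z is the distance from the TCP to the grasp point, in m); z points along the fingers, y is the line along which they close (so a half turn about z gives the same grasp; the last joint's range is limited). The gripper opens to 94 mm and grips with 3 to 60 N. Pads are 16 mm wide; open, the fingers measure 119 mm over their backs; the gripper's body (75 mm by 177 mm) begins 78 mm behind the grasp point.
Start: joints at [-1.31, 0.3, 1.521, -0, 1.321, -0.067], TCP at [0.177, -0.521, 0.18] pointing down, gripper open.
Joint ranges: [-3.03, 3.03], [-0.79, 2.21], [0.23, 2.52], [-1.04, 4.18], [0, 3.07], [-2.55, 2.55]. Speed limits (rad/s): [2.22, 2.22, 2.57, 3.14, 3.14, 3.14].

### API

Orientations are given as a unit quaternion [w, x, y, z].
In Python, from station import bot, fingers, kin, status, optics, workorder gives the robot as it stands. The module is installed in compiled form; this text tells all that it offers. Calls block until the motion is done:
- bot.move_to(position, orientation): joint-space move of the TCP to a pose.
- bot.move_l(position, rot=None, feed=0.15, stop_force=None): straight line of the TCP; rot=None keeps the orientation; feed is the mean speed in m/s. With stop_force (N) it stops when the force on the tool has changed by that much, and returns True; else False.
- bot.set_joints(angles): joint-space move.
- fingers.grip(opening, grip_force=None): opening from 0.0 (shut) to 1.0 (fully open); grip_force is the grip in N (None keeps the last); returns when the fingers have stopped.
- bot.sleep(seconds).
- kin.inverse_kinematics(position, orientation): joint angles nearest the present ones, or None.
- status.state(): the state.
- optics.grab_frame(name): name is "scene" or "top"; returns a dict with "pixels" (400x640x3 uint8, red, green, blue), "fx", "fy", "cx", "cy" (pixels), "k1" (the pictures are not rectified: a ray, as slopes to the right and down, at radius r is drawn at 1 + k1 r^2 times it, then the intrinsics apply), "R" (3x3) and "t" (3): a world point X has camera coordinates R X + t. Camera axes: x right, y down, z forward; pixel columns grow to the right and rows downward; lengths in m; the calibration is good to about 2 mm. A picture is of the moment at which its call begins. There is no depth.
A pose or a line that the arm cannot do raises bot.IKError and nothing moves.
- workorder.sign_off(): hands the job in; it is judged then, once.
The state is a dict: "t": time; "joint_positions": joint angles; "dq": joint speeds; "joint_torque": joint torques, N m; "eef_pos": TCP position; "eef_rot": TCP orientation; "wrist_force": force on the tool from outside, world axes, zero at the start; "wrist_torque": the same for the moment, N m; "gripper_width": opening from 0.0 (shut) to 1.0 (fully open); "gripper_force": force on a finger pad.
Only numpy, scipy, OpenCV 4.12 (cv2) and the standard library are available. Lean on these libraries where they do the work, as an engineer would, in place of code of your own. Each camera call takes 0.05 s, during which the arm holds its last target. There are 200 camera calls.

### The job

The small blue bench pump is to have its cylinder head taken off, so its piston has to stand at the top: take the black handle and turn the flywheel slowly (the yellow arrow shows the shorter way) until you feel the compression build up to its peak and let go, and stop just past that, where the wheel stays standing by itself when you let go of the handle. Force nothing, and never let the wheel spring over the top or fly back. Then swing the red-knobbed brake lever over until its rubber pad presses firmly on the rim, leave the wheel standing there, let go, and do not shift the other things on the bench.

Things in the scene. Friction and masses are not known exactly. Their poses are not given: they have to be found in the camera images.
- flywheel: dark flywheel, 124 mm across, 20 mm thick, flat on the pump's upright shaft, top face 113 mm above the bench; turns clear round. Origin on the shaft axis at bench height, z up, x from the axis to the handle. Clamped on a plain shaft at any angle: the handle's direction does not tell where the piston stands. A yellow arrow shows the running direction, clockwise from above
- handle_mid (a point): black upright grip on the flywheel, 22 mm across, 114 to 159 mm above the bench, 45 mm from the shaft axis, free to spin on its pin. The point lies on its axis, 140 mm above the bench, z up. Turned slowly clockwise it pulls back with about 5 N at first, rising to a peak of 10 to 13 N some 45 degrees before top dead centre, easing to 3 or 4 N there
- wheel_axis (a point): point on the shaft axis, 112 mm above the bench; z up; axes of the blue pump, which is fixed, with a base plate 166 x 246 mm: its finned cylinder (up to 87 mm high, half under the wheel) points to -y, the brake lever is on the +y side
- brake_knob (a point): red upright knob, 21 mm across, 108 to 142 mm above the bench, at the end of the steel brake lever; the point lies on its axis 126 mm above the bench. Its y axis points along the lever, away from the lever's upright pivot, which is 60 mm off; its x axis is the way to push the knob (level, clockwise seen from above about the pivot) to put the brake on
- brake (a joint): brake lever, rad: 0 off, about 0.50 when its rubber pad meets the rim of the wheel; about 4 N at the knob move it, 6 to 12 N more press the pad on; it stays where it is left
- screwdriver: red screwdriver, 160 x 22 x 19 mm, loose on the bench left of the pump; origin under its middle
- petri_dish: closed petri dish, 91 mm across, 16 mm high, loose on the bench left of the pump; origin under its middle
- bottle: glass reagent bottle with a blue cap, 56 mm across, 102 mm high, standing behind the pump to the right; origin under its middle
- timer: white bench timer, 66 x 70 x 26 mm, loose in front of the grey thermal cycler; origin under its middle
- piston_pin (a point): pin in the piston, hidden in the pump, 55 mm above the bench. Along the cylinder (-y of wheel_axis) it is 4 mm from the shaft axis at the bottom and 14.9 mm at top dead centre, which comes 95 to 155 degrees of clockwise turn after the start. Let go, the wheel stands by itself only within 12 degrees either side of that; from 14 to 75 degrees before it, it flies back, after it, it springs forward

How it is judged:
On the way:
1. with the brake still off and nothing touching the wheel, it stands by itself with the piston within 0.5 mm of the top (y of piston_pin in the frame of wheel_axis below -0.0144 m and value of joint brake below 0.3 rad and contact force between anything else and flywheel below 0.2 N and angular speed of flywheel below 0.05 rad/s), for 0.4 s.
At the end, for the whole second after the job is handed in: the wheel is at rest with the piston within 0.5 mm of the top (its pin more than 14.4 mm from the shaft axis along the cylinder), the brake lever is over (0.46 rad or more) and its pad presses on the rim with more than 1 N (y of piston_pin in the frame of wheel_axis below -0.0144 m and value of joint brake above 0.46 rad and contact force between brake and flywheel above 1 N and angular speed of flywheel below 0.05 rad/s); the robot touches nothing.
It fails at once if the wheel sprang over the top or flew back (it turned faster than 5 rad/s) (angular speed of flywheel above 5 rad/s).
It fails at once if the wheel or the brake was forced (more than 90 N of the fingers on either) (contact force between the fingers and flywheel above 90 N or contact force between the fingers and brake above 90 N).
It fails at once if a thing on the bench was shifted more than 2 cm (distance of any of screwdriver, petri_dish, bottle, timer from where it was at the start of the episode above 0.02 m).
It also fails if it takes over 72 s, if anything falls off the work surface, if the arm or the gripper's body presses on something with over 40 N, if the wrist force passes 120 N, or if a joint passes its speed limit or range.

## Working session

There is one attempt and no reset: what is moved stays moved. The work goes in short steps, each a Python script; the robot and the scene stay as the last script left them, time stands still between calls to the robot, and variables do not carry over. Pictures are saved under pics/ and viewed, at most 10 in all, crops included, and the job is handed in when it is done.

```bash
mkdir -p pics
cat > h.py <<'E'
from station import bot, fingers, kin, status, optics, workorder
import numpy as np, cv2
def grab(n,save=None):
    f=optics.grab_frame(n)
    if save: cv2.imwrite('pics/'+save,np.ascontiguousarray(f['pixels'][:,:,::-1]))
    return f
def ray(f,u,v):
    x,y=(u-f['cx'])/f['fx'],(v-f['cy'])/f['fy']
    rd=np.hypot(x,y); r=rd
    for _ in range(20): r=rd/(1+f['k1']*r*r)
    s=r/rd if rd>0 else 1
    R=np.array(f['R']); t=np.array(f['t'])
    return -R.T@t, R.T@np.array([x*s,y*s,1.])
def onz(f,u,v,z):
    c,d=ray(f,u,v); return c+d*(z-c[2])/d[2]
E
python3 - <<'E'
from h import *
for n in('scene','top'):
    f=grab(n,n+'0.png'); print(n,-np.array(f['R']).T@f['t'],f['fx'],f['k1'])
s=status.state();print(s['t'],s['eef_rot'],s['wrist_force'])
E
```

```text
scene [-0.22959716  0.80070215  0.55940441] 381.8341766112804 -0.060995484066316386
top [0.31731107 0.07274788 1.36933451] 442.12374147999697 0.037611367056756516
0.1 [-5.03636978e-04  9.86598909e-01  1.63163529e-01 -4.86861167e-05] [ 0.89794002 -0.32168546  0.18250087]
```

View pics/scene0.png

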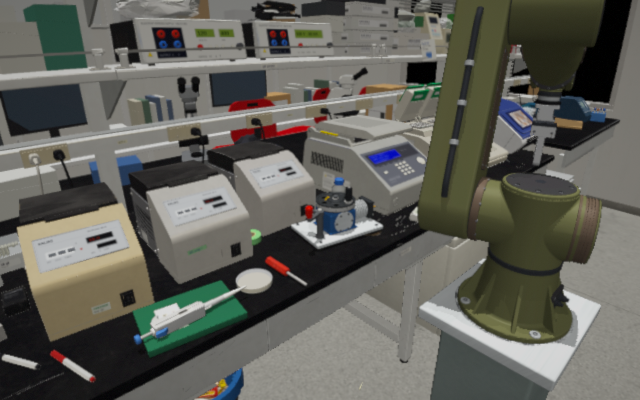

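View pics/top0.png

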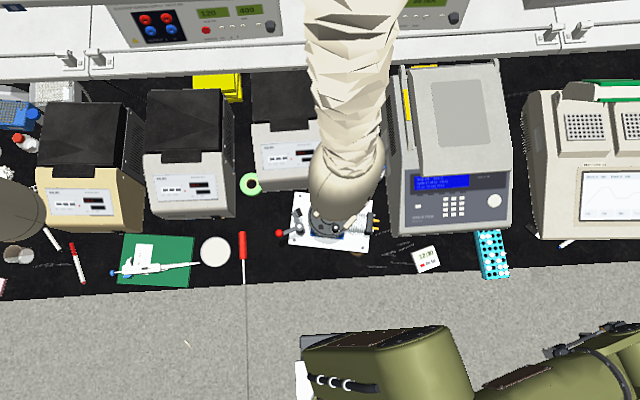

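The scene view shows the pump at about (340,215) with the red knob at (309,212). The top view shows the plate at about (330,222), with a beige hose hiding part of the wheel and the knob at (279,233). I'll enlarge both.

Run:
```python
from h import *
a=cv2.imread('pics/scene0.png')[165:255,280:400]; b=cv2.imread('pics/top0.png')[180:260,265:395]
a=cv2.resize(a,(780,585),interpolation=cv2.INTER_CUBIC); b=cv2.resize(b,(780,480),interpolation=cv2.INTER_CUBIC)
cv2.imwrite('pics/a.png',a);cv2.imwrite('pics/b.png',b)
f=grab('top')
for u,v in [(295,193),(375,203),(368,253),(289,244)]: print(onz(f,u,v,0.01))
```

```text
[0.65223875 0.13304962 0.01      ]
[ 0.60451712 -0.11667359  0.01      ]
[ 0.44928112 -0.0813765   0.01      ]
[0.49181237 0.15933261 0.01      ]
```

View pics/a.png

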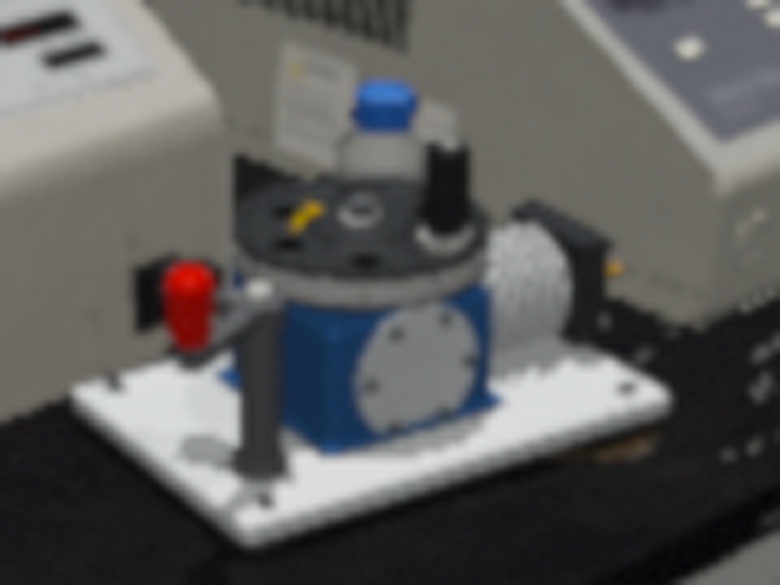

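View pics/b.png

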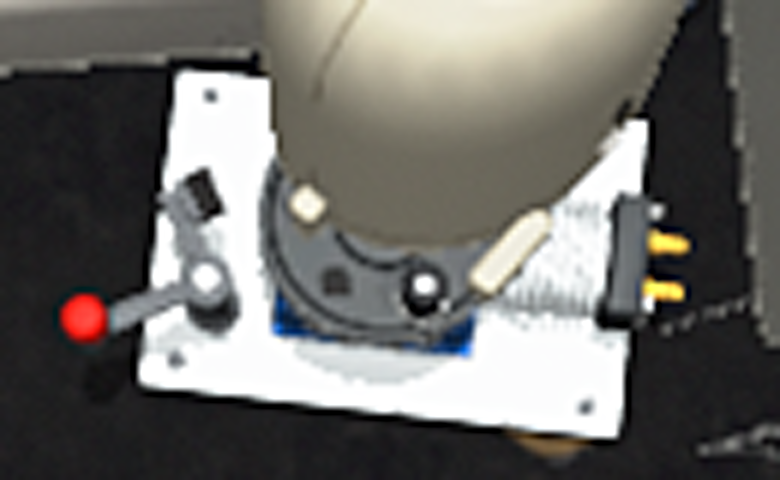

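The scene crop shows the hub at about (360,210), the handle top at (448,150) and the knob top at (190,272). The top crop shows the handle pin at (425,290), the knob at (85,317) and the lever pivot at (207,280). The beige thing overhead hides the far half of the wheel.

```bash
cat >> h.py <<'E'
def tri(fs):
    A=np.zeros((3,3));b=np.zeros(3)
    for f,u,v in fs:
        c,d=ray(f,u,v); d/=np.linalg.norm(d); P=np.eye(3)-np.outer(d,d); A+=P;b+=P@c
    return np.linalg.solve(A,b)
E
python3 - <<'E'
from h import *
S=grab('scene');T=grab('top')
s=lambda u,v:(S,280+u/6.5-.5,165+v/6.5-.5); t=lambda u,v:(T,265+u/6-.5,180+v/6-.5)
print('handle',onz(*t(425,288),.159),onz(*s(448,148),.159),tri([t(425,288),s(448,148)]))
print('hub',onz(*s(360,210),.116), 'wheel edges L/R',onz(*s(236,232),.113),onz(*s(489,235),.113))
print('knob',onz(*t(85,317),.142),onz(*s(190,268),.142))
print('pivot',onz(*t(207,278),.12),onz(*s(258,290),.12))
print('wheel left edge top',onz(*t(263,235),.113),'bottom',onz(*t(375,342),.113))
c,d=ray(S,335,0); print('top of scene at pump',c+d*np.hypot(.55-c[0],.03-c[1])/np.hypot(*d[:2]))
for u,v in [(258,193),(318,188),(390,235),(250,110)]: print('box',onz(T,u,v,0.0),onz(T,u,v,.2))
a=T['pixels'][180:260,265:395].astype(int); m=(a[:,:,0]>150)&(a[:,:,1]<60); print('red',np.argwhere(m).mean(0)[::-1]+[265,180])
E
```

```text
handle [0.51054551 0.01978719 0.159     ] [0.50927042 0.02443645 0.159     ] [0.51164178 0.02040837 0.15719007]
hub [0.55846481 0.03262347 0.116     ] wheel edges L/R [0.58366213 0.08943903 0.113     ] [0.50001524 0.00495884 0.113     ]
knob [0.50936252 0.17828342 0.142     ] [0.51409205 0.17652335 0.142     ]
pivot [0.52795284 0.12144942 0.12      ] [0.51437826 0.13761155 0.12      ]
wheel left edge top [0.54838353 0.09379222 0.113     ] bottom [0.49337965 0.04335215 0.113     ]
top of scene at pump [0.5579585  0.03813437 0.66775472]
box [0.66186375 0.25094978 0.        ] [0.61153964 0.22492226 0.2       ]
box [0.66664184 0.05937951 0.        ] [0.61561986 0.06133204 0.2       ]
box [ 0.5019503  -0.15572894  0.        ] [ 0.47498257 -0.12235845  0.2       ]
box [0.94650268 0.26837301 0.        ] [0.85460525 0.23980072 0.2       ]
red [278.5    232.4375]
```

```bash
cat >> h.py <<'E'
phi=np.radians(165/2); Q=[0,np.cos(phi),np.sin(phi),0]
C=np.array([.555,.032]); H=np.array([.511,.021])
def st():
    s=status.state(); return s
E
python3 - <<'E'
from h import *
def show(l): s=st(); print(l,round(s['t'],2),np.round(s['eef_pos'],3),np.round(s['joint_positions'],2),np.round(s['wrist_force'],1))
q0=st()['eef_rot']
bot.move_l([.12,-.36,.28],None,.25); show('ret')
for az in(-40,-12):
    a=np.radians(az)
    bot.move_to([.39*np.cos(a),.39*np.sin(a),.28],Q); show(az)
grab('scene','s1.png')
f=grab('top','t1.png')
E
```

```text
ret 1.19 [ 0.12  -0.36   0.279] [-1.35 -0.16  1.78  0.    1.52 -0.1 ] [ 0.6  0.1 -0.5]
-40 2.93 [ 0.299 -0.251  0.28 ] [-0.79 -0.13  1.76 -0.    1.52 -2.1 ] [0.1 0.  0.1]
-12 3.71 [ 0.381 -0.082  0.28 ] [-0.31 -0.13  1.76 -0.    1.52 -1.61] [0.3 0.3 0. ]
```

View pics/t1.png

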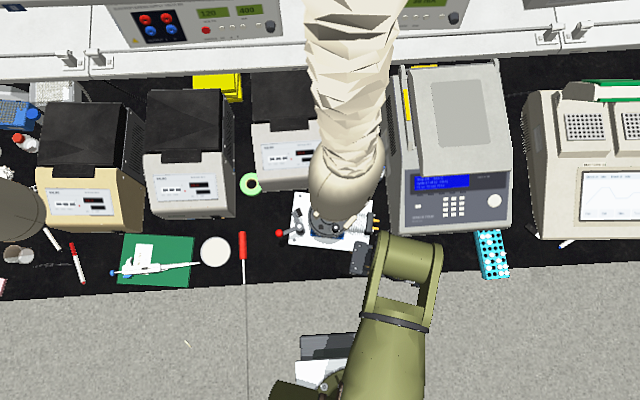

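The arm is at the front right of the pump and the path is clear so far. The beige sleeve still ends at about (345,220). I'll go above the handle and check what covers what.

Run:
```python
from h import *
def show(l): s=st(); print(l,round(s['t'],2),np.round(s['eef_pos'],3),np.round(s['joint_torque'],1),np.round(s['wrist_force'],1))
show(0)
for p in([.43,-.04,.26],[.47,-.01,.24],[*H,.22]):
    bot.move_l(p,None,.08); show(p)
S=grab('scene');T=grab('top')
a=cv2.resize(np.ascontiguousarray(S['pixels'][100:260,260:480,::-1]),(770,560),interpolation=cv2.INTER_CUBIC)
b=cv2.resize(np.ascontiguousarray(T['pixels'][140:280,260:460,::-1]),(800,560),interpolation=cv2.INTER_CUBIC)
cv2.imwrite('pics/a2.png',a);cv2.imwrite('pics/b2.png',b)
```

```text
0 3.81 [ 0.381 -0.082  0.28 ] [  0.7 -29.  -37.   -0.    0.1  -0. ] [-0.4 -0.3 -0.7]
[0.43, -0.04, 0.26] 4.79 [ 0.43 -0.04  0.26] [  0.3 -34.7 -36.6  -0.    0.1   0. ] [ 0.1 -0.5  1.3]
[0.47, -0.01, 0.24] 5.62 [ 0.47 -0.01  0.24] [  0.3 -40.2 -36.3   0.    0.1   0. ] [-0.5  0.5 -0.9]
[np.float64(0.511), np.float64(0.021), 0.22] 6.46 [0.511 0.021 0.22 ] [  0.3 -46.3 -36.    0.    0.1   0. ] [0.6 0.1 0.5]
```

View pics/a2.png

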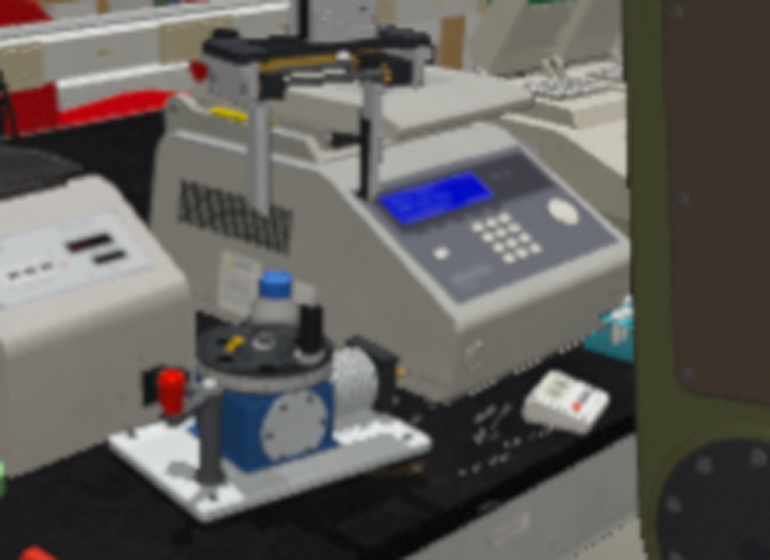

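View pics/b2.png

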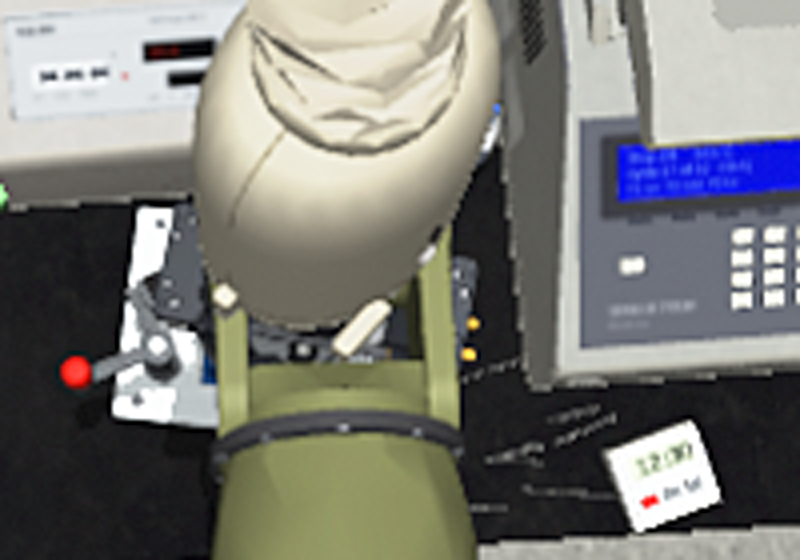

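The scene view shows the open fingers straddling the handle at (312,330) from above. The top view shows the sleeve passing above the wrist with no contact. I'll go down and grip.

Run:
```python
from h import *
def show(l): s=st(); print(l,round(s['t'],2),np.round(s['eef_pos'],4),np.round(s['wrist_force'],1),round(s['gripper_width'],3),np.round(s['gripper_force'],1))
print(bot.move_l([*H,.123],None,.08,stop_force=12)); show('down')
fingers.grip(.4); show('pre')
fingers.grip(.0,15); show('grip'); bot.sleep(.3); show('grip')
```

```text
False
down 7.92 [0.5112 0.021  0.1235] [-0.3 -0.3 -0.5] 1.001 0.0
pre 8.91 [0.511 0.021 0.123] [-0.3  0.7  0.5] 0.396 0.0
grip 9.32 [0.5109 0.0207 0.1231] [-1.5 -2.6  0.8] 0.224 15.0
grip 9.62 [0.511  0.0208 0.123 ] [-2.1 -5.7  1.9] 0.227 15.0
```

```bash
cat >> h.py <<'E'
def U(a): return np.array([np.cos(a),np.sin(a)])
def rd(n=3):
    F=[]; 
    for _ in range(n): F.append(st()['wrist_force'][:2]); bot.sleep(.03)
    return np.mean(F,0)
def step(deg,C,r=.045,feed=.03):
    a=np.radians(deg); bot.move_l([*(C+r*U(a)),.123],None,feed)
    F=rd(); t=np.array([np.sin(a),-np.cos(a)])
    s=st(); print(round(s['t'],1),'ang',deg,'pull %.1f rad %.1f'%(-F@t,F@U(a)),'w %.3f'%s['gripper_width']); return -F@t,F@U(a)
E
python3 - <<'E'
from h import *
fingers.grip(0,30)
for d in range(192,158,-4):
    p,r=step(d,C)
    if abs(r)>15 or p>20: break
E
```

```text
10.2 ang 192 pull 3.8 rad 5.5 w 0.221
10.5 ang 188 pull 2.4 rad 6.3 w 0.223
10.9 ang 184 pull 3.1 rad 7.7 w 0.225
11.3 ang 180 pull 2.5 rad 8.8 w 0.220
11.6 ang 176 pull 2.6 rad 8.8 w 0.220
12.0 ang 172 pull 2.9 rad 10.2 w 0.224
12.3 ang 168 pull 3.5 rad 10.9 w 0.223
12.7 ang 164 pull 2.9 rad 11.0 w 0.223
13.1 ang 160 pull 3.4 rad 11.9 w 0.221
```

Run:
```python
from h import *
for r in(.0455,.046,.047): step(160,C,r)
```

```text
13.4 ang 160 pull 3.3 rad 10.2 w 0.222
13.8 ang 160 pull 3.4 rad 7.1 w 0.223
14.1 ang 160 pull 2.5 rad 4.0 w 0.224
```

```bash
sed -i 's/^C=.*; H/C=np.array([.553,.035]); H/' h.py
python3 - <<'E'
from h import *
m=0
for d in range(158,90,-4):
    p,r=step(d,C); m=max(m,p)
    if abs(r)>8 or p>18 or (m>8 and p<m-2.5): break
E
```

```text
14.5 ang 158 pull 2.0 rad 0.2 w 0.225
14.8 ang 154 pull 3.0 rad -0.5 w 0.221
15.2 ang 150 pull 3.5 rad -1.1 w 0.224
15.6 ang 146 pull 3.8 rad -1.1 w 0.223
15.9 ang 142 pull 4.9 rad -0.7 w 0.221
16.3 ang 138 pull 5.1 rad -1.2 w 0.224
16.6 ang 134 pull 5.6 rad -0.3 w 0.220
17.0 ang 130 pull 6.4 rad -0.8 w 0.225
17.3 ang 126 pull 6.7 rad -0.5 w 0.221
17.7 ang 122 pull 7.5 rad -0.4 w 0.223
18.1 ang 118 pull 8.3 rad -0.3 w 0.223
18.4 ang 114 pull 9.0 rad 0.1 w 0.223
18.8 ang 110 pull 9.1 rad 1.1 w 0.225
19.1 ang 106 pull 9.5 rad 1.2 w 0.225
19.5 ang 102 pull 10.3 rad 1.7 w 0.220
19.9 ang 98 pull 9.7 rad 2.5 w 0.223
20.2 ang 94 pull 9.2 rad 3.0 w 0.224
```

Run:
```python
from h import *
for d in range(90,44,-3):
    p,r=step(d,C,.0457,.025)
    if abs(r)>10 or p>18 or p<3.0: break
```

```text
20.6 ang 90 pull 9.3 rad -0.1 w 0.224
20.9 ang 87 pull 8.7 rad 0.0 w 0.226
21.3 ang 84 pull 8.5 rad 0.3 w 0.224
21.6 ang 81 pull 7.4 rad 0.7 w 0.225
22.0 ang 78 pull 7.2 rad 0.2 w 0.220
22.3 ang 75 pull 6.3 rad 1.3 w 0.222
22.7 ang 72 pull 5.8 rad 1.0 w 0.223
23.0 ang 69 pull 4.6 rad 1.4 w 0.225
23.4 ang 66 pull 3.8 rad 3.0 w 0.216
23.7 ang 63 pull 3.1 rad 4.0 w 0.224
24.1 ang 60 pull 1.1 rad 4.8 w 0.222
```

Run:
```python
from h import *
for d in(62,64,66,68,66,64,62): step(d,C,.0465,.025)
```

```text
24.4 ang 62 pull -3.4 rad 1.5 w 0.221
24.8 ang 64 pull -3.7 rad 1.3 w 0.224
25.1 ang 66 pull -3.1 rad 0.7 w 0.223
25.5 ang 68 pull -1.2 rad 0.7 w 0.226
25.8 ang 66 pull 4.4 rad 1.3 w 0.222
26.2 ang 64 pull 4.2 rad 1.6 w 0.226
26.5 ang 62 pull 3.1 rad 1.6 w 0.220
```

Run:
```python
from h import *
def show(l): s=st(); print(l,round(s['t'],2),np.round(s['eef_pos'],4),np.round(s['wrist_force'],1),round(s['gripper_width'],3),np.round(s['gripper_force'],1))
step(62.7,C,.0468,.02)
fingers.grip(.25,10); show('open'); fingers.grip(.45); bot.sleep(.5); show('open')
p=list(st()['eef_pos']); p[2]=.25
print(bot.move_l(p,None,.08,stop_force=6)); show('up')
bot.sleep(.6)
S=grab('scene')
a=cv2.resize(np.ascontiguousarray(S['pixels'][165:255,280:400,::-1]),(780,585),interpolation=cv2.INTER_CUBIC);cv2.imwrite('pics/a3.png',a)
```

```text
26.9 ang 62.7 pull -0.5 rad -0.1 w 0.224
open 27.17 [0.5746 0.0766 0.1233] [-0.5  0.2 -0.2] 0.25 0.0
open 28.18 [0.5744 0.0766 0.123 ] [ 0.8 -0.8 -0.2] 0.449 0.0
False
up 29.93 [0.5743 0.0766 0.2496] [ 0.3 -0.4 -0.3] 0.45 0.0
```

View pics/a3.png

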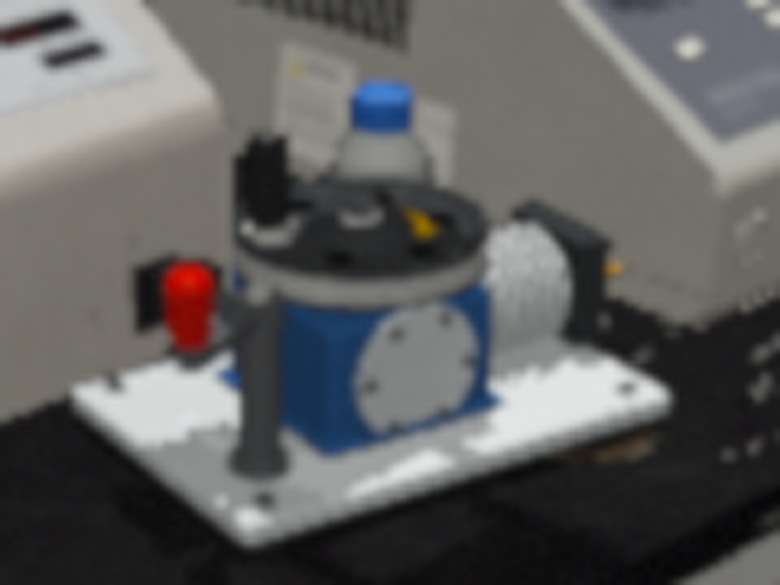

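The wheel stands with the handle at (265,180) in the crop, and the brake knob is unmoved at (190,300). Next is the brake.

Run:
```python
from h import *
def show(l): s=st(); print(l,round(s['t'],2),np.round(s['eef_pos'],4),np.round(s['wrist_force'],1))
bot.move_l([.45,.18,.25],None,.12); fingers.grip(0,20)
bot.move_l([.45,.18,.121],None,.12); show('down')
print(bot.move_l([.50,.18,.121],None,.04,stop_force=2.5)); show('contact')
print(bot.move_l([.545,.18,.121],None,.02,stop_force=14)); show('push'); bot.sleep(.2); show('hold')
```

```text
down 34.08 [0.4503 0.1801 0.1216] [ 0.2  0.  -0.1]
False
contact 35.48 [0.4999 0.18   0.121 ] [ 0.6 -0.5 -0.3]
False
push 37.88 [0.545 0.18  0.121] [-0.1  0.4  0.3]
hold 38.08 [0.545 0.18  0.121] [0.1 0.3 0.3]
```

Run:
```python
from h import *
S=grab('scene');T=grab('top')
a=cv2.resize(np.ascontiguousarray(S['pixels'][165:255,270:350,::-1]),(480,540),interpolation=cv2.INTER_CUBIC)
b=cv2.resize(np.ascontiguousarray(T['pixels'][190:270,260:306,::-1]),(310,540),interpolation=cv2.INTER_CUBIC)
cv2.imwrite('pics/ab.png',np.hstack([a,b]))
for f,z in((S,.13),(T,.142)):
    p=f['pixels'].astype(int); m=(p[:,:,0]>130)&(p[:,:,1]<50); m=m[:,:]*1; q=np.argwhere(m); q=q[(abs(q[:,1]-(309 if f is S else 279))<18)&(abs(q[:,0]-(212 if f is S else 232))<16)]; print(len(q),q.mean(0)[::-1],onz(f,*q.mean(0)[::-1],z))
```

```text
39 [308.46153846 210.71794872] [0.50945361 0.18173757 0.13      ]
0 [nan nan] [nan nan nan]<stdin>:7: RuntimeWarning: Mean of empty slice.
  ret = um.true_divide(
```

View pics/ab.png

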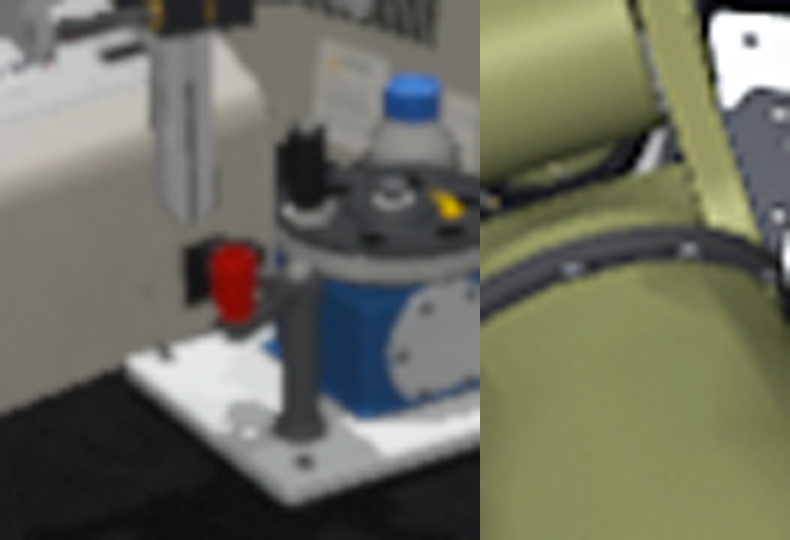

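The scene shows the fingertip at about px (301.7,200.8), beyond the knob at (309,209), and the lever has not moved. I'll work out where the tip sits relative to the knob.

Run:
```python
from h import *
S=grab('scene')
def proj(f,X):
    c=np.array(f['R'])@X+f['t']; x,y=c[0]/c[2],c[1]/c[2]; k=1+f['k1']*(x*x+y*y); return f['fx']*x*k+f['cx'],f['fy']*y*k+f['cy']
s=st();print(s['t'],s['eef_pos'],s['eef_rot'],s['gripper_width'])
print('tcp',proj(S,np.array(s['eef_pos'])))
print('knob',proj(S,np.array([.510,.179,.142])),proj(S,np.array([.510,.179,.108])))
print(onz(S,301.7,200.8,.121))
p=S['pixels'].astype(int); m=(p[:,:,0]>90)&(p[:,:,1]<50)&(p[:,:,2]<50); q=np.argwhere(m[195:225,295:320])+[195,295]; print(q.min(0),q.max(0),len(q))
```

```text
38.225 [0.54499097 0.17999525 0.12102023] [ 7.70545111e-06  1.30538160e-01  9.91443286e-01 -3.87067279e-06] 0.008652134052537367
tcp (np.float64(300.86426346337606), np.float64(209.6984177586352))
knob (np.float64(309.01041607528975), np.float64(206.40309809726529)) (np.float64(309.2264602045884), np.float64(217.59444409769742))
[0.59431926 0.13630096 0.121     ]
[205 305] [218 312] 88
```

Run:
```python
from h import *
S=grab('scene')
def proj(f,X):
    c=np.array(f['R'])@X+f['t']; x,y=c[0]/c[2],c[1]/c[2]; k=1+f['k1']*(x*x+y*y); return f['fx']*x*k+f['cx'],f['fy']*y*k+f['cy']
for s in(-.053,.053): print(proj(S,np.array([.511+s*.26,.021+s*.97,.22])))
print('obs left 334.9,160; right 365.7,155.7')
fp=np.array(S['pixels'])
for v in range(192,222,2): print(v,fp[v,298:306].sum(1)//3)
```

```text
(np.float64(364.4781881316943), np.float64(164.87242101338293))
(np.float64(333.3829000744989), np.float64(170.01494939312832))
obs left 334.9,160; right 365.7,155.7
192 [129 130 128 110 104 127 129 121]
194 [129 130 128 107  99 126 128 114]
196 [126 130 128 107  97 125 128 114]
198 [123 130 128 107  97 125 128 112]
200 [112 122 126 108  99 120 118 112]
202 [115 111 113 110 106 117 114 113]
204 [116 114 112 111 107  98  89  78]
206 [113 104  79  50  37  31  36  51]
208 [113 103  72  30  21  23  34  52]
210 [112 102  72  29  18  21  31  47]
212 [113 110  86  34  20  20  24  40]
214 [113 110  88  35  23  32  42  54]
216 [113 112 100  86  90 100 109 101]
218 [113 113 113 114 114 114 111  93]
220 [113 114 113 113 113 117 124 136]
```

The seen fingertips sit about 9 px (roughly 25 mm) above the stated TCP, both open and closed. So they passed over the knob. I'll back off and push again lower.

Run:
```python
from h import *
def show(l): s=st(); print(l,round(s['t'],2),np.round(s['eef_pos'],4),np.round(s['wrist_force'],1))
bot.move_l([.545,.18,.135],None,.1);bot.move_l([.45,.18,.135],None,.12)
bot.move_l([.45,.18,.100],None,.1,stop_force=8); show('down')
print(bot.move_l([.515,.18,.100],None,.04,stop_force=2.5)); show('contact')
x=st()['eef_pos'][0]
print(bot.move_l([x+.042,.18,.100],None,.02,stop_force=14)); show('push'); bot.sleep(.2); show('hold')
```

```text
down 40.01 [0.4502 0.18   0.1001] [-0.1  0.4 -0.8]
True
contact 41.02 [0.4902 0.1799 0.0995] [ 0.4 -0.6 -0.2]
True
push 41.73 [0.4948 0.1812 0.0993] [-0.5 -0.7 -0.1]
hold 41.93 [0.4945 0.1809 0.099 ] [0.  0.1 0.1]
```

Run:
```python
from h import *
def show(l): s=st(); print(l,round(s['t'],2),np.round(s['eef_pos'],4),np.round(s['wrist_force'],1))
for x in(.500,.506,.512,.518,.522):
    r=bot.move_l([x,.18,.100],None,.02,stop_force=16); show(r)
    if r: break
S=grab('scene'); p=S['pixels'].astype(int); m=(p[:,:,0]>90)&(p[:,:,1]<50)&(p[:,:,2]<50); q=np.argwhere(m[190:225,290:325])+[190,290]; print(q.min(0),q.max(0),len(q),onz(S,*q.mean(0)[::-1],.126))
```

```text
False 42.37 [0.4991 0.1807 0.0995] [-4.3  6.7 -1.3]
False 42.82 [0.5054 0.1806 0.0997] [-4.3  5.3  0.5]
False 43.27 [0.5116 0.1805 0.0997] [-2.8  4.1 -1.2]
False 43.72 [0.5165 0.1809 0.0997] [-11.    7.6   2.5]
True 43.97 [0.5171 0.1814 0.0994] [-14.    1.5  10.7]
[205 299] [215 305] 43 [0.52823585 0.19325168 0.126     ]
```

Run:
```python
from h import *
def show(l): s=st(); print(l,round(s['t'],2),np.round(s['eef_pos'],4),np.round(s['wrist_force'],1))
bot.sleep(.3); show('hold')
for x in (.5195,.521):
    r=bot.move_l([x,.18,.100],None,.015,stop_force=14); bot.sleep(.2); show(r)
T=grab('scene')
a=cv2.resize(np.ascontiguousarray(T['pixels'][175:245,280:380,::-1]),(800,560),interpolation=cv2.INTER_CUBIC);cv2.imwrite('pics/a4.png',a)
```

```text
hold 44.32 [0.517  0.1814 0.0994] [-12.1   0.5   9.4]
True 44.73 [0.5161 0.1814 0.0995] [-7.1  1.6  6. ]
True 45.21 [0.516  0.1815 0.0994] [-7.9  1.3  7.1]
```

View pics/a4.png

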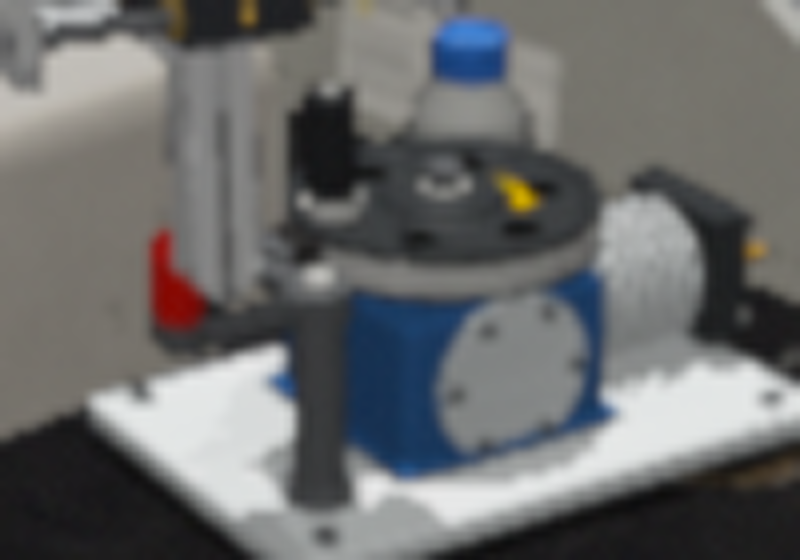

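The wheel is unchanged, with the handle at (325,150). The fingertip is at (215,300) on the pivot side of the knob at (178,280), and it bears on the lever top. I'll back off, rise a little, line up with the knob and push again.

Run:
```python
from h import *
def show(l): s=st(); print(l,round(s['t'],2),np.round(s['eef_pos'],4),np.round(s['wrist_force'],1))
def proj(f,X):
    c=np.array(f['R'])@X+f['t']; x,y=c[0]/c[2],c[1]/c[2]; k=1+f['k1']*(x*x+y*y); return f['fx']*x*k+f['cx'],f['fy']*y*k+f['cy']
bot.move_l([.50,.181,.107],None,.06); bot.move_l([.475,.184,.107],None,.1); show('back')
S=grab('scene'); p=S['pixels'].astype(int); m=(p[:,:,0]>90)&(p[:,:,1]<50)&(p[:,:,2]<50); q=np.argwhere(m[190:225,290:325])+[190,290]; print(q.min(0),q.max(0),len(q),q.mean(0))
K=np.array([.510,.179]); a0=np.radians(103.6); P=K-.06*U(a0)
for b in(0,.3,.35,.4,.45,.5,.55): k=P+.06*U(a0-b); print(b,np.round(k,4),np.round(proj(S,np.array([*k,.126])),1))
```

```text
back 46.12 [0.4753 0.1841 0.1072] [-0.9 -0.5 -0.5]
[204 299] [215 305] 75 [209.46666667 302.05333333]
0 [0.51  0.179] [309.1 211.7]
0.3 [0.5279 0.1806] [304.5 209.9]
0.35 [0.5309 0.1803] [303.9 209.6]
0.4 [0.5338 0.1799] [303.4 209.2]
0.45 [0.5368 0.1793] [302.9 208.9]
0.5 [0.5397 0.1786] [302.4 208.5]
0.55 [0.5426 0.1778] [302.  208.1]
```

Run:
```python
from h import *
def show(l): s=st(); print(l,round(s['t'],2),np.round(s['eef_pos'],4),np.round(s['wrist_force'],1))
for x in(.510,.516,.519,.522,.525,.528):
    r=bot.move_l([x,.184,.107],None,.02,stop_force=14); bot.sleep(.1); show(r)
    if r or st()['wrist_force'][0]<-14: break
bot.sleep(.3); show('hold')
```

```text
False 48.17 [0.51  0.184 0.107] [0.  0.2 0.7]
False 48.72 [0.5158 0.1841 0.107 ] [-4.4  0.5  3.3]
False 49.12 [0.5175 0.1843 0.1069] [-13.3   2.2   6.3]
True 49.45 [0.5176 0.1847 0.1066] [-12.9   1.3   9.5]
hold 49.75 [0.5176 0.1848 0.1066] [-12.7  -0.   10.3]
```

Run:
```python
from h import *
def show(l): s=st(); print(l,round(s['t'],2),np.round(s['eef_pos'],4),np.round(s['wrist_force'],1))
for x in(.5215,.5225,.5235,.5245):
    bot.move_l([x,.184,.107],None,.02); bot.sleep(.2); show(x)
    if st()['wrist_force'][0]<-16.5: break
S=grab('scene')
bot.move_l([.50,.184,.107],None,.05); bot.move_l([.45,.184,.11],None,.1); bot.move_l([.45,.184,.2],None,.15); show('away')
for f in(S,grab('scene')):
    p=f['pixels'].astype(int); m=(p[:,:,0]>90)&(p[:,:,1]<50)&(p[:,:,2]<50); q=np.argwhere(m[190:225,290:325])+[190,290]; print(q.min(0),q.max(0),q.mean(0))
    w=p[170:215,310:375]; y=(w[:,:,0]>150)&(w[:,:,1]>110)&(w[:,:,2]<60); print('arrow',np.argwhere(y).mean(0)+[170,310])
a=cv2.imread('pics/a3.png'); a=cv2.resize(a,(120,90),interpolation=cv2.INTER_AREA)[5:50,30:95,::-1].astype(int); y=(a[:,:,0]>150)&(a[:,:,1]>110)&(a[:,:,2]<60); print('arrow before',np.argwhere(y).mean(0)+[170,310])
```

```text
0.5215 50.26 [0.5187 0.1848 0.1067] [-23.1   3.9  10.5]
away 52.29 [0.4498 0.1838 0.199 ] [-0.1 -0.5 -1.1]
[206 298] [215 304] [211.27272727 301.02272727]
arrow [199.77777778 347.77777778]
[204 299] [215 305] [209.41891892 302.01351351]
arrow [199.  344.5]
arrow before [nan nan]<stdin>:11: RuntimeWarning: Mean of empty slice.
  ret = um.true_divide(
```

Run:
```python
from h import *
S=grab('scene')['pixels'][165:255,280:400].astype(int)
a=cv2.resize(cv2.imread('pics/a3.png'),(120,90),interpolation=cv2.INTER_AREA)[:,:,::-1].astype(int)
b=cv2.resize(cv2.imread('pics/a.png'),(120,90),interpolation=cv2.INTER_AREA)[:,:,::-1].astype(int)
for n,i in(('after turn',a),('start',b)):
    print(n,'handle',abs(S-i)[20:38,36:46].mean(),'arrow',abs(S-i)[28:40,58:72].mean(),'ref plate',abs(S-i)[60:75,15:30].mean())
w=S[20:45,40:75]
for n,i in(('now',S),('a3',a)):
    g=i[25:42,40:75]; m=(g[:,:,0]-g[:,:,2]>60); print(n,m.sum(),np.argwhere(m).mean(0))
```

```text
after turn handle 4.633333333333334 arrow 12.88888888888889 ref plate 14.12888888888889
start handle 26.44814814814815 arrow 26.166666666666668 ref plate 6.180740740740741
now 13 [ 8.84615385 24.38461538]
a3 10 [ 9.  24.5]
```

The wheel hasn't moved (the arrow is within 0.2 px of where it was), the brake is over and pressed on, and the robot is clear of everything.

Run:
```python
from h import *
print(st()['t'],workorder.sign_off())
```

```text
the job is handed in; nothing more can be done
52.3917 None
```

I handed the job in at 52.4 s: the wheel stands by itself about 1 degree past top dead centre by the force readings, the brake pad is pressed on the rim, and the arm is clear; sign-off returned no verdict, and I never measured the pad's hold on the rim after letting go.

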